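# Set out pressed-bran tiles to dry under weights

## Robot

A 6-joint arm with a two-finger parallel gripper is mounted at the origin on the work surface. World frame = base frame: x ahead of the robot, y to its left, z up, the work surface at z = 0. Lengths are in m, angles in rad, forces in N, time in s.
With the tool pointing down it reaches from about 0.375 to 0.975 m from the base axis. Payload 3.8 kg.
Tool frame: the origin (TCP) lies midway between the tips of the shut fingers; the grasp point (between the pads) lies manip.pinch_z behind it (manip.pinch_z is the distance from the TCP to the grasp point, in m); z points along the fingers, y is the line along which they close (so a half turn about z gives the same grasp; the last joint's range is limited). The gripper opens to 88 mm and grips with 3 to 60 N. Pads are 18 mm wide; open, the fingers measure 123 mm over their backs; the gripper's body (75 mm by 187 mm) begins 45 mm behind the grasp point.
Start: joints at [-1.236, 0.264, 1.604, -0, 1.274, -0.037], TCP at [0.245, -0.629, 0.239] pointing down, gripper open.
Joint ranges: [-2.63, 2.63], [-0.94, 2.18], [0.31, 2.57], [-1.31, 4.45], [0, 2.66], [-2.55, 2.55]. Speed limits (rad/s): [2.57, 2.57, 3.14, 3.14, 3.14, 3.14].

## Interface

Orientations are given as [roll, pitch, yaw] about the fixed x, y, z axes, in that order (R = Rz(yaw) Ry(pitch) Rx(roll)).
In Python, from station import sensors, viewer, manip gives the robot as it stands.
- The arm moves only by the shell command python3 -m crank 'ROWS' [OPENING] [FORCE]. ROWS is JSON, a list of rows, each a list of 6 numbers: the shift along the tool's x, y, z scaled (see below), then the turn, a rotation vector about the tool's x, y, z scaled (see below). A call has 1 to 5 rows; each row shifts and turns the commanded pose from where the row before left it, along the tool's axes as they then stand; what a row does not reach is not made up. The controller multiplies each number of a shift by 5 cm and each number of a turn by pi rad. A row lasts 1/12 s, in which the tool goes at most 41.7 mm and 7.16 degrees, less where a joint would pass 70% of its speed; a pose out of reach is approached as far as the arm can. A call with a number of a shift or a turn outside -1 to 1 is refused whole. A call with a gripper value outside its range is refused whole. OPENING is the finger opening in mm, from 0 to 88.1, set as the call begins (- or left out, the last holds). The fingers move at their own pace and stop on an object; FORCE is the grip in N (left out, the last holds). Time passes only in rows, so rows that do not move let the fingers close. It gives the time, the measured TCP pose, the force, the opening and the grip force at its end, in the units of the state.
- sensors.get_state(): the state, without advancing time (a new reading comes with each control period).
- viewer.read_camera(name): name is "scene" or "top" or "wrist"; returns the picture (480x640x3 uint8, red, green, blue); there is no depth.
- viewer.get_calibration(name): a dict with "fx", "fy", "cx", "cy" (pixels), "origin" and "orientation" of the camera in the world. Camera axes: x right, y up, looking along -z (the intrinsics and any distortion apply to the point x, -y, -z); pixel columns grow to the right and rows downward; lengths in m; the calibration is good to about 2 mm. The wrist camera is an equidistant fisheye: a pixel r from the principal point sees the ray r / f radians off the axis. A picture is of the moment at which its call begins: read the wrist's pose just before it. get_calibration takes no time and is no camera call; for the wrist camera it gives the pose at the moment of the call.
- manip.finish_job(): hands the job in; it is judged then, once.
The state is a dict: "t": time; "joints": joint angles; "joint_velocities": joint speeds; "joint_torque": joint torques, N m; "ee_pos": TCP position; "eef_rot": TCP orientation; "force": force on the tool from outside, world axes, zero at the start; "ft_torque": the same for the moment, N m; "grip_width": opening from 0.0 (shut) to 1.0 (fully open); "grip_force": force on a finger pad.
Only numpy, scipy, OpenCV 4.12 (cv2) and the standard library are available. Lean on these libraries where they do the work, as an engineer would, in place of code of your own. Each camera call takes 0.05 s, during which the arm holds its last target. There are 200 camera calls.

## Task

Set the two cured bran tiles out to dry on the dark green mat: the hexagonal tile flat in the middle of the round white board with the wide iron weight standing centred on top of it, and the square tile flat in the middle of the square white board with the narrow iron weight standing centred on top of it. Stand the amber jar of drying granules upright on the mat, midway between the two boards. Leave the white mould and the clear bottle where they are, and let go of everything.

Things in the scene. Friction and masses are not known exactly. Their poses are not given: they have to be found in the camera images.
- hex_tile: Loose, starts standing or lying flat on the table in the near row; the five loose pieces of the job swap places from start to start. Flat hexagonal tile of light brown pressed bran, rigid, 62 mm across flats (72 mm across corners), 20 mm thick, about 50 g. Origin: centre of its underside, z up. Its x axis points at the middle of a flat side; flats face every 60 degrees from there. Any yaw.
- square_tile: Loose, starts standing or lying flat on the table in the near row; the five loose pieces of the job swap places from start to start. Flat square tile of the same pressed bran, rigid, 54 x 54 mm, 20 mm thick, about 50 g. Origin: centre of its underside, z up. x and y are square to its sides. Any yaw.
- wide_weight: Loose, starts standing or lying flat on the table in the near row; the five loose pieces of the job swap places from start to start. Dark cast-iron press weight: round foot 56 mm in diameter and 18 mm high, with an upright round grip of 22 mm diameter and 24 mm height on top of it (42 mm tall in all), about 0.36 kg. Origin: centre of its underside, z up. 
- narrow_weight: Loose, starts standing or lying flat on the table in the near row; the five loose pieces of the job swap places from start to start. Dark cast-iron press weight: round foot 32 mm in diameter and 18 mm high, with an upright round grip of 18 mm diameter and 24 mm height on top of it (42 mm tall in all), about 0.16 kg. Origin: centre of its underside, z up. 
- jar: Loose, starts standing or lying flat on the table in the near row; the five loose pieces of the job swap places from start to start. Small closed amber glass jar with a white screw cap, body 52 mm in diameter, 60 mm tall with the cap, about 120 g. Origin: centre of its underside, z up. 
- round_board: Round white board, 140 mm in diameter, 4 mm thick, fixed on the mat (its top 7 mm above the table). Origin: centre of its underside, 130 mm from the mat's centre along the mat's long direction; which end of the mat varies.
- square_board: Square white board, 140 x 140 mm, 4 mm thick, fixed on the other end of the mat (its top 7 mm above the table). Origin: centre of its underside, 130 mm from the mat's centre; x and y are square to its sides.
- mat: Dark green cutting mat, 170 mm (its x) by 420 mm (its y), 3 mm thick, fixed on the table. Both boards lie on it. Origin: centre of its underside; the mat's centre is exactly midway between the centres of the two boards.
- mould: Bystander: loose empty white plastic tray mould, 100 x 100 mm, 22 mm high, with a hexagonal rim inside, standing beside one end of the mat. Origin: centre of its underside, z up. 
- bottle: Bystander: loose clear plastic bottle with white cap, 56 mm in diameter, 150 mm tall, standing beside the other end of the mat. Origin: centre of its underside, z up. 
Mind the look-alikes: they are no part of the job. What is shaped like the square_tile but pink or red is not meant. What is shaped like the narrow_weight but blue is not meant.

How it is judged:
By the outcome, as a careful person would: the job done as asked, in the order asked, and still so for the second after the job is handed in, with the robot touching nothing.
It also fails if it takes over 128 s, if anything falls off the work surface, if the arm or the gripper's body presses on something with over 40 N, if the wrist force passes 120 N, or if a joint passes its speed limit or range.

## Working session

There is one attempt and no reset: what is moved stays moved. The work goes in short steps, Python scripts to look and compute and a shell command to move; the robot and the scene stay as the last step left them, time stands still between calls to the robot, and variables do not carry over. Pictures are saved under pics/ and viewed, at most 14 in all, crops included, and the job is handed in when it is done.

```bash
mkdir -p pics; ls
python3 - <<'E'
from station import sensors,viewer,manip
import cv2
s=sensors.get_state();print(s);print(manip.pinch_z)
for n in("top","scene","wrist"):
    print(n,viewer.get_calibration(n)); cv2.imwrite(f"pics/{n}0.png",viewer.read_camera(n)[:,:,::-1])
E
```

```text
pics
{'t': 0.0, 'joints': array([-1.23591049e+00,  2.64726603e-01,  1.60535062e+00,  3.72201965e-06,
        1.27369749e+00, -3.69396408e-02]), 'joint_velocities': array([-0.00022715,  0.00044479,  0.0001989 ,  0.00163481, -0.00275455,
        0.00026551]), 'joint_torque': array([-2.00367147e-03, -5.02112424e+01, -3.56877744e+01,  7.25941476e-02,
        2.92084424e-02, -1.54550630e-04]), 'ee_pos': array([ 0.24498269, -0.62822162,  0.23741852]), 'eef_rot': array([-3.13941222e+00, -8.41399710e-05,  3.71824290e-01]), 'force': array([ 0.23266688, -0.59180866,  0.9931715 ]), 'ft_torque': array([-0.01823311, -0.00013995,  0.02699073]), 'grip_force': 0.0, 'grip_width': 1.0039279228200921}
0.0187
top {'fx': 532.8913074427815, 'fy': 532.8913074427815, 'cx': 323.17735141485156, 'cy': 239.92638005703873, 'origin': array([ 3.89225479e-01, -1.18266656e-03,  1.23255108e+00]), 'orientation': array([ 0.09331905,  0.00382729, -1.56673935])}
scene {'fx': 512.1475448483411, 'fy': 512.1475448483411, 'cx': 327.9371568562664, 'cy': 238.55170657316768, 'origin': array([ 0.86015952, -0.68607268,  0.86368001]), 'orientation': array([0.76263659, 0.01586594, 0.50273171])}
wrist {'fx': 371.64829954431775, 'fy': 371.64829954431775, 'cx': 323.1826146648072, 'cy': 241.73545905423148, 'origin': array([ 0.31162089, -0.60283506,  0.38336408]), 'orientation': array([-0.27981444,  0.00226734, -1.19926066])}
```

View pics/top0.png

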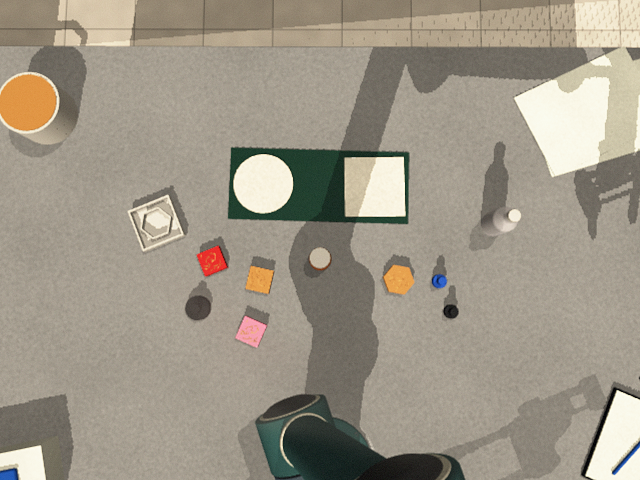

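View pics/scene0.png

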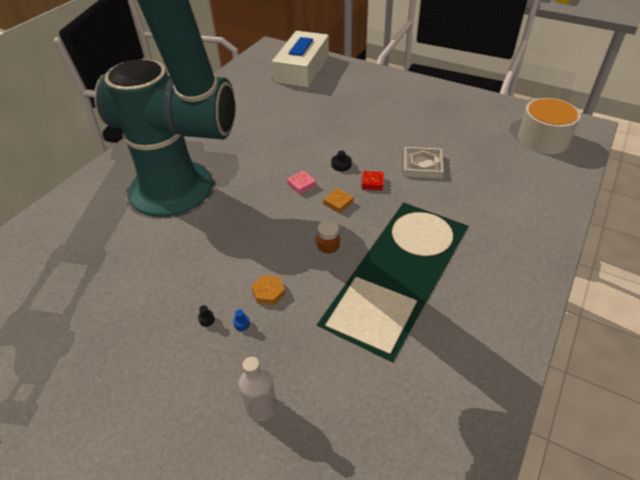

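Top view: round board at (263,183), square board (375,186), hex tile (399,279), square tile (260,279), wide weight (198,307), narrow weight (451,311), jar (319,259). Decoys are red, pink and blue. Everything stands upright; the scene view agrees.

```bash
cat > h.py <<'E'
import numpy as np,cv2
from scipy.spatial.transform import Rotation as R
from station import sensors,viewer,manip
def ray(c,uv,fish=False):
    x,y=(uv[0]-c["cx"])/c["fx"],(uv[1]-c["cy"])/c["fy"]
    if fish:
        r=np.hypot(x,y)+1e-12; d=np.array([x/r*np.sin(r),-y/r*np.sin(r),-np.cos(r)])
    else: d=np.array([x,-y,-1.])
    d=R.from_euler("xyz",c["orientation"]).apply(d); return np.array(c["origin"]),d/np.linalg.norm(d)
def plane(c,uv,z,fish=False):
    o,d=ray(c,uv,fish); return o+d*(z-o[2])/d[2]
def tri(rs):
    A=sum(np.eye(3)-np.outer(d,d) for o,d in rs);b=sum((np.eye(3)-np.outer(d,d))@o for o,d in rs)
    return np.linalg.solve(A,b)
def blob(img,kind,seed):
    hsv=cv2.cvtColor(img,cv2.COLOR_RGB2HSV);H,S,V=cv2.split(hsv)
    m={"tile":(H>8)&(H<25)&(S>140)&(V>60),"tiletop":(H>8)&(H<25)&(S>140)&(V>150),"dark":V<60,"green":(H>65)&(H<95)&(S>90),
       "white":(V>150)&(S<60),"amber":(H<22)&(S>100)&(V<150)}[kind].astype(np.uint8)
    n,l,st,ce=cv2.connectedComponentsWithStats(m)
    ys,xs=np.nonzero(l);k=np.argmin((xs-seed[0])**2+(ys-seed[1])**2)
    mm=(l==l[ys[k],xs[k]]).astype(np.uint8)
    return max(cv2.findContours(mm,cv2.RETR_EXTERNAL,cv2.CHAIN_APPROX_NONE)[0],key=cv2.contourArea)
def cen(c):
    m=cv2.moments(c);return np.array([m["m10"],m["m01"]])/m["m00"]
E
cat > m1.py <<'E'
from h import *
T=cv2.imread("pics/top0.png")[:,:,::-1].copy();S=cv2.imread("pics/scene0.png")[:,:,::-1].copy()
ct,cs=viewer.get_calibration("top"),viewer.get_calibration("scene")
for n,k,a,b in [("hex","tiletop",(399,279),(268,289)),("sq","tiletop",(260,279),(338,200)),("wide","dark",(198,307),(341,161)),
  ("narrow","dark",(451,311),(206,316)),("jarcap","white",(319,258),(328,230)),("mat","green",(319,165),(390,270)),("round","white",(263,183),(422,233))]:
    A,B=blob(T,k,a),blob(S,k,b)
    print(n,cv2.contourArea(A),cv2.contourArea(B),cen(A).round(1),cen(B).round(1),tri([ray(ct,cen(A)),ray(cs,cen(B))]).round(4))
g=[blob(T,"green",(319,165)),blob(S,"green",(390,270))]
for q,c in zip(g,(ct,cs)):
    p=np.array([plane(c,u,.003)[:2] for u in cv2.convexHull(q)[:,0].astype(float)])
    r=cv2.minAreaRect((p*1000).astype(np.float32));print("mat rect mm",r)
E
python3 m1.py
```

```text
hex 608.0 546.5 [398.3 279.1] [267.4 287. ] [ 0.4143 -0.167   0.0175]
sq 514.5 278.5 [259.1 279.1] [337.8 197.6] [0.4131 0.1493 0.0181]
wide 0.0 270.5 [nan nan] [341.3 161.8] [nan nan nan]
narrow 135.0 214.0 [450.3 311. ] [205.7 316.8] [ 0.3426 -0.2856  0.0108]
jarcap 296.0 0.0 [319.6 257.3] [nan nan] [nan nan nan]
mat 12286.5 8712.5 [318.3 185.3] [386.  293.8] [ 0.632   0.0078 -0.0684]
round 2712.0 0.0 [262.8 183.3] [nan nan] [nan nan nan]
mat rect mm ((633.3358154296875, 15.968780517578125), (416.7144775390625, 167.57736206054688), 88.52751159667969)
mat rect mm ((635.521728515625, 13.773590087890625), (414.0082702636719, 165.38230895996094), 88.51905822753906)h.py:24: RuntimeWarning: invalid value encountered in divide
  m=cv2.moments(c);return np.array([m["m10"],m["m01"]])/m["m00"]
```

View pics/wrist0.png

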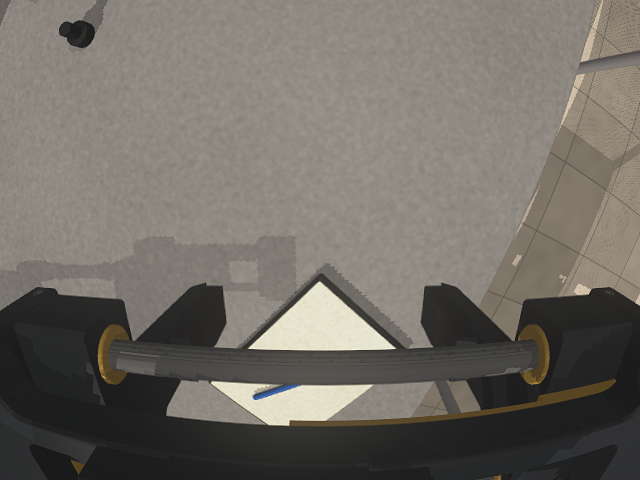

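The wrist view shows only the narrow weight at (75,32), next to the fingers. I'll refine the masks and get the tile yaws.

```bash
sed -i 's/"dark":V<60/"dark":V<DK/; s/"white":(V>150)\&(S<60)/"white":(V>WH)\&(S<70)/; s/^def blob/DK,WH=60,150\ndef blob/; s/    ys,xs=np.nonzero(l)/    l[np.isin(l,np.nonzero(st[:,4]<25)[0])]=0\n&/' h.py
cat > m1.py <<'E'
import h
from h import *
T=cv2.imread("pics/top0.png")[:,:,::-1].copy();S=cv2.imread("pics/scene0.png")[:,:,::-1].copy()
print(T[307,198],T[290,200],S[237,328],S[232,422],T[183,263],T[258,319],S[228,330])
ct,cs=viewer.get_calibration("top"),viewer.get_calibration("scene")
h.DK=70;h.WH=145
for n,k,a,b in [("hex","tiletop",(399,279),(268,289)),("sq","tiletop",(260,279),(338,200)),("wide","dark",(198,307),(341,161)),
  ("narrow","dark",(451,311),(206,316)),("jarcap","white",(319,258),(328,230)),("round","white",(263,183),(422,233))]:
    A,B=blob(T,k,a),blob(S,k,b)
    print(n,cv2.contourArea(A),cv2.contourArea(B),cen(A).round(1),cen(B).round(1),tri([ray(ct,cen(A)),ray(cs,cen(B))]).round(4))
    if "tile" in k:
        for q,c in((A,ct),(B,cs)):
            print(cv2.minAreaRect(np.array([1000*plane(c,u,.02)[:2] for u in q[:,0].astype(float)]).astype(np.float32)))
def plan(p,yaw):
    s=sensors.get_state();r=R.from_euler("xyz",[np.pi,0,yaw]);print((r.inv().apply(np.array(p)-s["ee_pos"])/.05).round(2))
E
python3 m1.py
```

```text
[81 73 69] [121 113 102] [121 111  95] [218 196 161] [249 243 225] [192 180 160] [142 128 110]
hex 608.0 546.5 [398.3 279.1] [267.4 287. ] [ 0.4143 -0.167   0.0175]
((414.3324279785156, -166.34690856933594), (68.8050308227539, 61.14945602416992), 80.73599243164062)
((415.248779296875, -168.36849975585938), (67.19281005859375, 60.58597183227539), 82.35689544677734)
sq 514.5 278.5 [259.1 279.1] [337.8 197.6] [0.4131 0.1493 0.0181]
((412.7607727050781, 148.92355346679688), (53.79219436645508, 53.446781158447266), 77.79552459716797)
((413.8079833984375, 148.0835723876953), (52.86671829223633, 52.77412033081055), 78.09471130371094)
wide 12353.5 283.0 [318.5 185.2] [341.3 161.8] [ 0.5451 -0.0088  0.2947]
narrow 139.5 223.0 [450.3 310.9] [205.7 316.7] [ 0.3427 -0.2854  0.0109]
jarcap 303.0 3723.5 [319.5 257.2] [371.2 314.6] [ 0.5216  0.0358 -0.2642]
round 2719.0 1955.0 [262.7 183.3] [422.1 233.6] [0.6377 0.1465 0.0013]
```

```bash
python3 -m crank '[[0.47,-0.53,0.1,0,0,0],[0.47,-0.53,0.1,0,0,0],[0.47,-0.53,0.1,0,0,0],[0.47,-0.53,0.1,0,0,0],[0.47,-0.53,0.1,0,0,0]]' 80 20
python3 -m crank '[[0.47,-0.53,0.1,0,0,0],[0.47,-0.53,0.1,0,0,0],[0.47,-0.53,0.1,0,0,0],[0.47,-0.53,0.1,0,0,0],[0.47,-0.53,0.1,0,0,0]]'
python3 -m crank '[[0.47,-0.53,0.1,0,0,0],[0.47,-0.53,0.1,0,0,0],[0.47,-0.53,0.1,0,0,0],[0.45,-0.5,0.1,0,0,0],[0,0,0,0,0,0]]'
cat > snap.py <<'E'
import sys;from h import *
c=viewer.get_calibration("wrist");s=sensors.get_state();im=viewer.read_camera("wrist")
n=sys.argv[1];cv2.imwrite(f"pics/{n}.png",im[:,:,::-1]);np.save(f"pics/{n}.npy",c,allow_pickle=True)
print(s["t"],s["ee_pos"].round(4),s["eef_rot"].round(3))
E
python3 snap.py w1
```

```text
t: 0.57
ee_pos: [0.3066, -0.461, 0.213]
eef_rot: [-3.141, -0.0, 0.371]
force: [0.6, -0.3, 0.1]
grip_width: 0.909
grip_force: 0.0
t: 0.98
ee_pos: [0.3679, -0.2948, 0.1883]
eef_rot: [-3.141, -0.0, 0.371]
force: [0.1, -0.2, -0.4]
grip_width: 0.91
grip_force: 0.0
t: 1.4
ee_pos: [0.4169, -0.1605, 0.1675]
eef_rot: [-3.138, -0.0, 0.376]
force: [0.2, -0.4, -0.4]
grip_width: 0.905
grip_force: 0.0
1.4 [ 0.4169 -0.1605  0.1675] [-3.138 -0.     0.376]
```

View pics/w1.png

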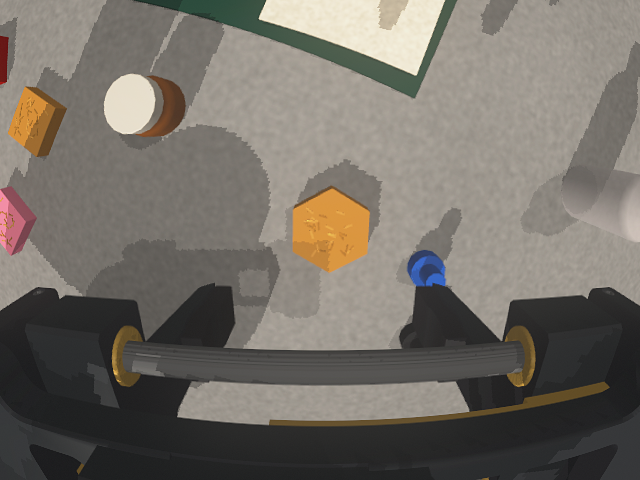

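The hex tile is at (331,229), with its vertical flats facing the fingers. The jar cap is at (133,104) and the blue decoy at (426,272), clear of the right finger. Now a precise measurement.

```bash
cat > wm.py <<'E'
import sys;from h import *;import h
# wm.py name kind u v z : centroid cast from the wrist picture on plane z, with the minAreaRect
def wm(n,k,uv,z):
    c=np.load(f"pics/{n}.npy",allow_pickle=True).item();im=cv2.imread(f"pics/{n}.png")[:,:,::-1].copy()
    q=blob(im,k,uv);p=np.array([1000*plane(c,u,z,True)[:2] for u in q[:,0].astype(float)]).astype(np.float32)
    return ray(c,cen(q),True),plane(c,cen(q),z,True).round(4),cv2.minAreaRect(p),cv2.minEnclosingCircle(p),q
if __name__=="__main__":
    a=sys.argv;h.DK=int(a[6]) if len(a)>6 else 60
    r=wm(a[1],a[2],(float(a[3]),float(a[4])),float(a[5]));print(r[1],r[2],r[3])
E
python3 - <<'E'
from wm import *
r=wm("w1","tiletop",(331,229),.02);print(r[1:4])
ct=viewer.get_calibration("top");print(tri([r[0],ray(ct,(398.3,279.1))]))
r=wm("w1","white",(133,104),.06);print(r[1:4]);print(tri([r[0],ray(ct,(319.5,257.2))]))
E
```

```text
(array([ 0.4159, -0.1666,  0.02  ]), ((415.17071533203125, -167.23214721679688), (69.3122787475586, 61.424400329589844), 20.361173629760742), ((415.0100402832031, -166.9484100341797), 35.233665466308594))
[ 0.41423665 -0.1676203   0.01284301]
(array([0.461 , 0.0106, 0.06  ]), ((461.4309387207031, 11.600275039672852), (45.31307601928711, 45.42784118652344), 16.026811599731445), ((460.1192321777344, 10.879790306091309), 24.125150680541992))
[0.4608385  0.01172685 0.05809483]
```

```bash
python3 -m crank '[[-0.08,0.11,0.65,0,0,0],[0,0,0.75,0,0,0],[0,0,0.75,0,0,0],[0,0,0.65,0,0,0],[0,0,0.35,0,0,0]]' 80 20
python3 -m crank '[[0,0,0.1,0,0,0],[0,0,0,0,0,0]]'
python3 -m crank '[[0,0,0,0,0,0],[0,0,0,0,0,0],[0,0,0,0,0,0],[0,0,0,0,0,0],[0,0,0,0,0,0]]' 50 20
```

```text
t: 1.87
ee_pos: [0.4119, -0.1722, 0.0077]
eef_rot: [-3.138, 0.004, 0.371]
force: [-0.7, -0.8, 0.2]
grip_width: 0.908
grip_force: 0.0
t: 2.03
ee_pos: [0.4132, -0.1724, 0.0048]
eef_rot: [-3.139, 0.003, 0.371]
force: [-0.4, -0.2, -0.2]
grip_width: 0.908
grip_force: 0.0
t: 2.45
ee_pos: [0.4164, -0.173, 0.008]
eef_rot: [3.139, -0.002, 0.372]
force: [-0.8, -1.7, 6.9]
grip_width: 0.703
grip_force: 20.0
```

```bash
python3 -m crank '[[0,0,-0.4,0,0,0],[0,0,-0.7,0,0,0],[0,0,-0.7,0,0,0],[0,0,-0.6,0,0,0],[0.2,-0.2,-0.3,0,0,0]]' 50 25
python3 -m crank '[[0.4,-0.39,0,0,0,0],[0.4,-0.39,0,0,0,0],[0.4,-0.39,0,0,0,0],[0.4,-0.39,0,0,0,0],[0.4,-0.39,0,0,0,0]]'
python3 -m crank '[[0.4,-0.39,0,0,0,0],[0.4,-0.39,0,0,0,0],[0.4,-0.39,0,0,0,0],[0.3,-0.39,0,0,0,0],[0.3,-0.2,0,0,0,0]]'
python3 -m crank '[[0,0,0,0,0,0],[0,0,0,0,0,0],[0,0,0,0,0,0]]'
python3 snap.py w2
```

```text
t: 2.87
ee_pos: [0.4224, -0.161, 0.1459]
eef_rot: [3.136, -0.004, 0.371]
force: [1.0, -0.4, 0.0]
grip_width: 0.701
grip_force: 25.0
t: 3.28
ee_pos: [0.4786, -0.0305, 0.1417]
eef_rot: [3.141, -0.001, 0.372]
force: [0.5, 0.1, 0.0]
grip_width: 0.7
grip_force: 25.0
t: 3.7
ee_pos: [0.53, 0.0852, 0.1414]
eef_rot: [-3.141, -0.0, 0.373]
force: [-0.5, 0.4, 0.1]
grip_width: 0.701
grip_force: 25.0
t: 3.95
ee_pos: [0.5295, 0.0824, 0.1411]
eef_rot: [3.141, 0.001, 0.372]
force: [-0.1, -0.7, -0.5]
grip_width: 0.701
grip_force: 25.0
3.95 [0.5295 0.0824 0.1411] [3.141e+00 1.000e-03 3.720e-01]
```

View pics/w2.png

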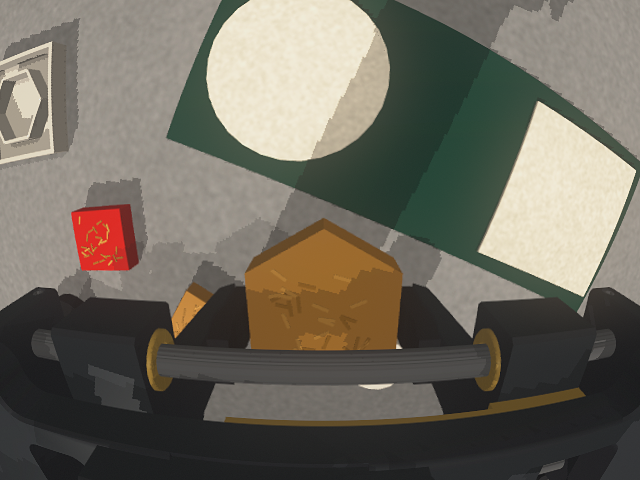

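The round board is at about (298,70), cut off at the top edge. The square board's corners are (537,101), (478,251), (583,297) and (637,168). The hex tile is held level, with its leading corner near (323,231).

```bash
cat > m2.py <<'E'
from wm import *
from scipy.optimize import least_squares
c=np.load("pics/w2.npy",allow_pickle=True).item();im=cv2.imread("pics/w2.png")[:,:,::-1].copy()
hsv=cv2.cvtColor(im,cv2.COLOR_RGB2HSV);H,S,V=cv2.split(hsv)
g=((H>62)&(H<100)&(S>90)).astype(np.uint8)
cs=[q for q in cv2.findContours(1-g,cv2.RETR_LIST,cv2.CHAIN_APPROX_NONE)[0]]
# boundary pixels of green near the round board
e=cv2.morphologyEx(g,cv2.MORPH_CLOSE,np.ones((3,3)));ed=cv2.dilate(e,np.ones((3,3)))-e
ys,xs=np.nonzero(ed);P=np.array([plane(c,(x,y),.007,True)[:2] for x,y in zip(xs,ys)])
c0=np.array([.637,.146]);d=np.linalg.norm(P-c0,axis=1);Q=P[(abs(d-.07)<.006)&(xs>205)&(ys>3)]
f=least_squares(lambda p:np.hypot(*(Q-p[:2]).T)-p[2],[*c0,.07],loss="soft_l1",f_scale=.001);print("round",f.x,len(Q))
sq=np.array([plane(c,u,.007,True)[:2] for u in [(537,101),(478,251),(583,297),(637,168)]])*1000
print(cv2.minAreaRect(sq.astype(np.float32)),sq.round(0))
p=plane(c,(323,231),.153,True);s=sensors.get_state()
print("held corner in tool", R.from_euler("xyz",s["eef_rot"]).inv().apply(p-s["ee_pos"]),im[222:236,323].tolist())
E
python3 m2.py
```

```text
round [0.637 0.146 0.07 ] 0
((631.89501953125, -113.53044128417969), (142.4153289794922, 140.5340576171875), 1.0241901874542236) [[ 698.  -42.]
 [ 561.  -45.]
 [ 562. -185.]
 [ 704. -183.]]
held corner in tool [ 0.03719089 -0.00020902 -0.0119815 ] [[104, 74, 40], [103, 74, 40], [103, 74, 39], [103, 74, 39], [103, 74, 39], [101, 73, 38], [106, 76, 40], [137, 94, 46], [157, 107, 48], [157, 107, 49], [156, 107, 49], [156, 107, 48], [156, 107, 49], [156, 107, 48]]
```

Run:
```python
from wm import *
from scipy.optimize import least_squares
c=np.load("pics/w2.npy",allow_pickle=True).item();im=cv2.imread("pics/w2.png")[:,:,::-1].copy()
print(im[130,420],im[60,200],im[100,450])
g=((im[:,:,0]<im[:,:,1]*.85)).astype(np.uint8); g=cv2.morphologyEx(g,cv2.MORPH_CLOSE,np.ones((3,3)))
n,l=cv2.connectedComponents(1-g,connectivity=4);m=(l==l[70,298]).astype(np.uint8);m[0]=0
q=max(cv2.findContours(m,cv2.RETR_EXTERNAL,cv2.CHAIN_APPROX_NONE)[0],key=len)[:,0].astype(float);q=q[(q[:,1]>4)&(q[:,1]<165)&(q[:,0]<395)]
P=np.array([plane(c,u,.007,True)[:2] for u in q])
f=least_squares(lambda p:np.hypot(*(P-p[:2]).T)-p[2],[.637,.146,.07],loss="soft_l1",f_scale=.001);print(f.x,len(P),m.sum(),f.cost)
```

```text
[38 58 47] [62 82 67] [34 56 46]
[0.63854238 0.14471458 0.07071541] 445 25609 0.0006057559704370125
```

```bash
python3 -m crank '[[0.5,-0.08,0,0,0,0],[0.5,-0.08,0,0,0,0],[0.5,-0.08,0,0,0,0],[0.5,-0.08,0,0,0,0],[0.44,-0.06,0,0,0,0]]'
python3 -m crank '[[0,0,0.6,0,0,0],[0,0,0.6,0,0,0],[0,0,0.6,0,0,0],[0,0,0.4,0,0,0],[0,0,0.15,0,0,0]]'
python3 -m crank '[[0,0,0,0,0,0],[0,0,0,0,0,0],[0,0,0,0,0,0]]'; python3 snap.py w3
```

```text
t: 4.42
ee_pos: [0.6377, 0.1441, 0.1413]
eef_rot: [3.142, -0.0, 0.37]
force: [-0.2, -0.5, -0.3]
grip_width: 0.704
grip_force: 25.0
t: 4.83
ee_pos: [0.6333, 0.1427, 0.0194]
eef_rot: [-3.14, 0.007, 0.37]
force: [-0.1, -0.9, -1.3]
grip_width: 0.702
grip_force: 25.0
t: 5.08
ee_pos: [0.6385, 0.1446, 0.0258]
eef_rot: [3.141, -0.003, 0.371]
force: [0.7, -0.0, -0.2]
grip_width: 0.696
grip_force: 25.0
5.0833 [0.6385 0.1446 0.0258] [ 3.141e+00 -3.000e-03  3.710e-01]
```

```bash
python3 -m crank '[[-0.03,0,0.06,0,0,0],[0,0,0.06,0,0,0],[0,0,0,0,0,0],[0,0,0,0,0,0]]'
python3 -m crank '[[0,0,0.03,0,0,0],[0,0,0.03,0,0,0],[0,0,0.02,0,0,0],[0,0,0,0,0,0],[0,0,0,0,0,0]]'
```

```text
t: 5.47
ee_pos: [0.6354, 0.1443, 0.0178]
eef_rot: [-3.142, 0.0, 0.372]
force: [-0.4, 0.2, -0.8]
grip_width: 0.7
grip_force: 25.0
t: 5.88
ee_pos: [0.636, 0.1444, 0.015]
eef_rot: [3.141, -0.001, 0.372]
force: [-2.3, 0.2, 6.2]
grip_width: 0.703
grip_force: 25.0
```

Contact at z=0.015 with 6 N, as expected. Next: release, rise and look.

```bash
python3 -m crank '[[0,0,0,0,0,0],[0,0,0,0,0,0],[0,0,0,0,0,0],[0,0,0,0,0,0]]' 78
python3 -m crank '[[0,0,-0.3,0,0,0],[0,0,-0.7,0,0,0],[0,0,-0.7,0,0,0],[0,0,-0.7,0,0,0],[0,0,-0.6,0,0,0]]'
python3 -m crank '[[-0.2,0,-0.2,0,0,0],[0,0,0,0,0,0],[0,0,0,0,0,0],[0,0,0,0,0,0]]'; python3 snap.py w3
python3 wm.py w3 tiletop 320 240 .027
```

```text
t: 6.22
ee_pos: [0.6353, 0.1442, 0.0134]
eef_rot: [-3.141, 0.0, 0.372]
force: [0.4, 0.4, 0.1]
grip_width: 0.887
grip_force: 0.0
t: 6.63
ee_pos: [0.6361, 0.1443, 0.1673]
eef_rot: [3.141, -0.002, 0.372]
force: [1.0, 0.1, 0.7]
grip_width: 0.889
grip_force: 0.0
t: 6.97
ee_pos: [0.6254, 0.1405, 0.1727]
eef_rot: [-3.141, 0.002, 0.372]
force: [-0.1, -0.5, 0.0]
grip_width: 0.889
grip_force: 0.0
6.9667 [0.6254 0.1405 0.1727] [-3.141e+00  2.000e-03  3.720e-01]
[0.639  0.1455 0.027 ] ((638.2128295898438, 145.3209686279297), (70.37386322021484, 61.438011169433594), 21.027128219604492) ((638.1842651367188, 145.39669799804688), 35.26350784301758)
```

View pics/w3.png

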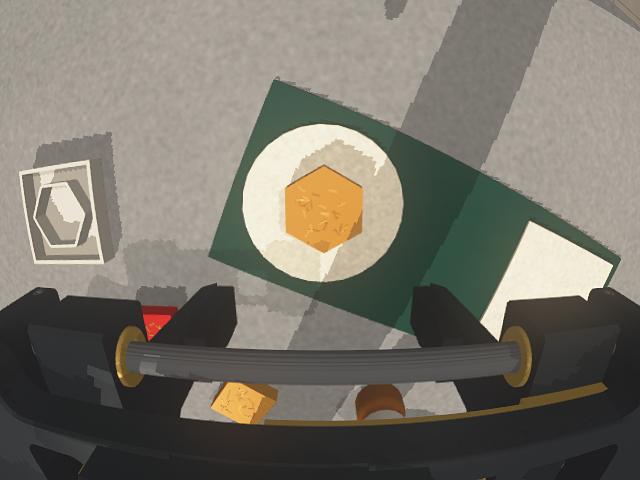

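The hex tile lies at (324,208), centred on the round board (323,203). Next, the wide weight.

```bash
python3 -m crank '[[-0.2,-0.2,0,0,0,0],[-0.45,-0.52,0,0,0,0],[-0.45,-0.52,0,0,0,0],[-0.45,-0.52,0,0,0,0],[-0.45,-0.52,0,0,0,0]]' 60
python3 -m crank '[[-0.45,-0.52,0,0,0,0],[-0.45,-0.52,0,0,0,0],[-0.45,-0.52,0,0,0,0],[-0.45,-0.52,0,0,0,0],[-0.25,-0.4,0,0,0,0]]'
python3 -m crank '[[0,0,0,0,0,0],[0,0,0,0,0,0],[0,0,0,0,0,0]]'; python3 snap.py w4
```

```text
t: 7.43
ee_pos: [0.4893, 0.2105, 0.1713]
eef_rot: [-3.141, 0.004, 0.371]
force: [0.7, 0.4, 0.6]
grip_width: 0.679
grip_force: 0.0
t: 7.85
ee_pos: [0.3474, 0.2885, 0.1715]
eef_rot: [3.141, 0.005, 0.372]
force: [0.5, -0.4, 0.1]
grip_width: 0.682
grip_force: 0.0
t: 8.1
ee_pos: [0.3511, 0.2884, 0.1728]
eef_rot: [3.141, 0.001, 0.373]
force: [0.7, -0.6, 0.0]
grip_width: 0.68
grip_force: 0.0
8.1 [0.3511 0.2884 0.1728] [3.141e+00 1.000e-03 3.730e-01]
```

View pics/w4.png

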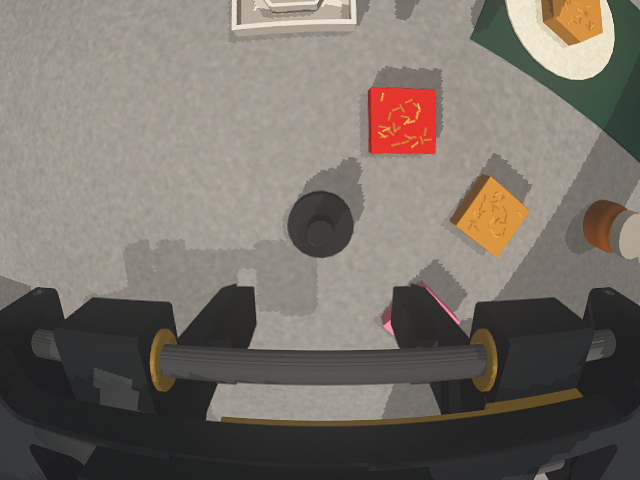

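The wide weight's foot is at (321,224) and its grip top at (320,231). The square tile is at (490,216), partly tilted in view.

Run:
```python
import h;from wm import *
im=cv2.imread("pics/w4.png")[:,:,::-1];print(im[210,300],im[231,320],im[180,345],im[250,335])
h.DK=75
r=wm("w4","dark",(321,224),.018);print(r[1:4],cv2.contourArea(r[4]))
cs=viewer.get_calibration("scene");S=cv2.imread("pics/scene0.png")[:,:,::-1].copy();b=blob(S,"dark",(341,161));print("h",tri([r[0],ray(cs,cen(b))]))
c=np.load("pics/w4.npy",allow_pickle=True).item();print("grip",plane(c,(320,231),.042,True))
r=wm("w4","tiletop",(490,216),.02);print(r[1:4])
```

```text
[64 62 61] [63 61 61] [121 115 109] [64 62 60]
(array([0.3504, 0.2905, 0.018 ]), ((350.10968017578125, 290.6344909667969), (55.664588928222656, 53.54371643066406), 21.33003044128418), ((349.9950256347656, 290.4858703613281), 28.175138473510742)) 3275.5
h [0.34868935 0.28991854 0.00909556]
grip [0.35048628 0.29058202 0.042     ]
(array([0.4131, 0.1518, 0.02  ]), ((413.007568359375, 150.37841796875), (53.338382720947266, 53.62848663330078), 77.58613586425781), ((413.0478515625, 150.75994873046875), 36.71213912963867))
```

```bash
python3 -m crank '[[0,-0.045,0.4,0,0,0],[0,0,0.7,0,0,0],[0,0,0.7,0,0,0],[0,0,0.5,0,0,0],[0,0,0.4,0,0,0]]' 60
python3 -m crank '[[0,0,0.2,0,0,0],[0,0,0.1,0,0,0],[0,0,0,0,0,0],[0,0,0,0,0,0],[0,0,0,0,0,0]]'
python3 -m crank '[[0,0,0,0,0,0],[0,0,0,0,0,0],[0,0,0,0,0,0],[0,0,0,0,0,0],[0,0,0,0,0,0]]' 10 40
python3 -m crank '[[0,0,0,0,0,0],[0,0,0,0,0,0]]'
```

```text
t: 8.57
ee_pos: [0.3501, 0.2891, 0.036]
eef_rot: [3.141, 0.003, 0.37]
force: [0.2, 0.1, -0.1]
grip_width: 0.678
grip_force: 0.0
t: 8.98
ee_pos: [0.3517, 0.2917, 0.0251]
eef_rot: [-3.141, -0.003, 0.371]
force: [-0.5, 0.3, 0.4]
grip_width: 0.681
grip_force: 0.0
t: 9.4
ee_pos: [0.3503, 0.291, 0.024]
eef_rot: [-3.141, -0.001, 0.372]
force: [0.1, 0.1, -0.8]
grip_width: 0.328
grip_force: 0.0
t: 9.57
ee_pos: [0.3503, 0.2909, 0.0239]
eef_rot: [3.142, -0.0, 0.372]
force: [-0.0, -0.1, 1.2]
grip_width: 0.239
grip_force: 40.0
```

```bash
python3 -m crank '[[0,0,-0.2,0,0,0],[0,0,-0.5,0,0,0],[0,0,-0.7,0,0,0],[0,0,-0.6,0,0,0],[0.2,0.2,-0.4,0,0,0]]'
python3 -m crank '[[0.43,0.48,0,0,0,0],[0.43,0.48,0,0,0,0],[0.43,0.48,0,0,0,0],[0.43,0.48,0,0,0,0],[0.43,0.48,0,0,0,0]]'
python3 -m crank '[[0.43,0.48,0,0,0,0],[0.43,0.48,0,0,0,0],[0.43,0.48,0,0,0,0],[0.43,0.48,0,0,0,0],[0.24,0.29,0,0,0,0]]'
python3 -m crank '[[0,0,0.3,0,0,0],[0,0,0.5,0,0,0],[0,0,0.4,0,0,0],[0,0,0.3,0,0,0],[0,0,0.2,0,0,0]]'
python3 -m crank '[[0,0,0,0,0,0],[0,0,0,0,0,0],[0,0,0,0,0,0],[0,0,0,0,0,0],[0,0,0,0,0,0]]'
```

```text
t: 9.98
ee_pos: [0.3622, 0.2859, 0.1464]
eef_rot: [-3.14, -0.001, 0.373]
force: [0.6, 0.1, -2.5]
grip_width: 0.241
grip_force: 40.0
t: 10.4
ee_pos: [0.5075, 0.2114, 0.1437]
eef_rot: [-3.141, 0.001, 0.372]
force: [0.0, 0.5, -2.9]
grip_width: 0.239
grip_force: 40.0
t: 10.82
ee_pos: [0.6407, 0.1432, 0.1435]
eef_rot: [3.141, -0.0, 0.371]
force: [-0.2, 0.7, -2.6]
grip_width: 0.236
grip_force: 40.0
t: 11.23
ee_pos: [0.6362, 0.1445, 0.0559]
eef_rot: [-3.141, 0.005, 0.372]
force: [-0.1, -0.1, -3.2]
grip_width: 0.236
grip_force: 40.0
t: 11.65
ee_pos: [0.6395, 0.1454, 0.0604]
eef_rot: [3.141, -0.003, 0.372]
force: [0.5, -0.0, -2.6]
grip_width: 0.234
grip_force: 40.0
```

```bash
python3 -m crank '[[0,0,0.04,0,0,0],[0,0,0.04,0,0,0],[0,0,0.03,0,0,0],[0,0,0.02,0,0,0],[0,0,0,0,0,0]]'
python3 -m crank '[[0,0,0.02,0,0,0],[0,0,0.015,0,0,0],[0,0,0,0,0,0],[0,0,0,0,0,0],[0,0,0,0,0,0]]'
```

```text
t: 12.07
ee_pos: [0.638, 0.145, 0.0517]
eef_rot: [-3.141, 0.001, 0.372]
force: [-0.3, -0.3, -3.3]
grip_width: 0.236
grip_force: 40.0
t: 12.48
ee_pos: [0.6385, 0.1451, 0.0509]
eef_rot: [3.142, -0.0, 0.372]
force: [-1.9, 0.6, 1.4]
grip_width: 0.236
grip_force: 40.0
```

```bash
python3 -m crank '[[0,0,0,0,0,0],[0,0,0,0,0,0],[0,0,0,0,0,0],[0,0,0,0,0,0]]' 50
python3 -m crank '[[0,0,-0.3,0,0,0],[0,0,-0.5,0,0,0],[0,0,-0.7,0,0,0],[0,0,-0.7,0,0,0],[0,0,-0.5,0,0,0]]' 76 25
python3 -m crank '[[0,0,0,0,0,0.037],[0,0,0,0,0,0.037],[0,0,0,0,0,0.037],[0,0,0,0,0,0.037],[0,0,0,0,0,0.037]]'
python3 snap.py w5
python3 -m crank '[[-0.4,0.08,0,0,0,0],[-0.5,0.1,0,0,0,0],[-0.6,0.11,0,0,0,0],[-0.6,0.11,0,0,0,0],[-0.6,0.11,0,0,0,0]]'
python3 -m crank '[[-0.6,0.11,0,0,0,0],[-0.6,0.11,0,0,0,0],[-0.43,0.1,0,0,0,0],[0,0,0,0,0,0],[0,0,0,0,0,0]]'
python3 snap.py w6; python3 wm.py w6 tiletop 320 215 .02;  python3 wm.py w5 tiletop 320 240 .027
```

```text
t: 12.82
ee_pos: [0.6388, 0.1452, 0.0507]
eef_rot: [3.141, -0.001, 0.372]
force: [-0.3, -0.3, 1.2]
grip_width: 0.517
grip_force: 0.0
t: 13.23
ee_pos: [0.6396, 0.1454, 0.1889]
eef_rot: [3.141, -0.004, 0.372]
force: [0.9, -0.9, 0.3]
grip_width: 0.861
grip_force: 0.0
t: 13.65
ee_pos: [0.6386, 0.1451, 0.1857]
eef_rot: [-3.141, -0.001, -0.215]
force: [-0.1, 0.8, 1.8]
grip_width: 0.863
grip_force: 0.0
13.65 [0.6386 0.1451 0.1857] [-3.141e+00 -1.000e-03 -2.150e-01]
t: 14.12
ee_pos: [0.4999, 0.1481, 0.1853]
eef_rot: [-3.142, -0.0, -0.207]
force: [-0.1, -0.0, 0.6]
grip_width: 0.863
grip_force: 0.0
t: 14.53
ee_pos: [0.4177, 0.1496, 0.1858]
eef_rot: [-3.141, -0.002, -0.207]
force: [0.2, -0.2, -0.1]
grip_width: 0.864
grip_force: 0.0
14.5333 [0.4177 0.1496 0.1858] [-3.141e+00 -2.000e-03 -2.070e-01]
[0.4142 0.1497 0.02  ] ((413.29583740234375, 149.58135986328125), (53.00845718383789, 53.569969177246094), 77.26068878173828) ((413.634521484375, 149.46963500976562), 36.96359634399414)
[0.6565 0.1462 0.027 ] ((649.677001953125, 144.18112182617188), (68.75725555419922, 40.40337371826172), 85.2452163696289) ((638.682373046875, 145.07528686523438), 34.40159225463867)
```

View pics/w5.png

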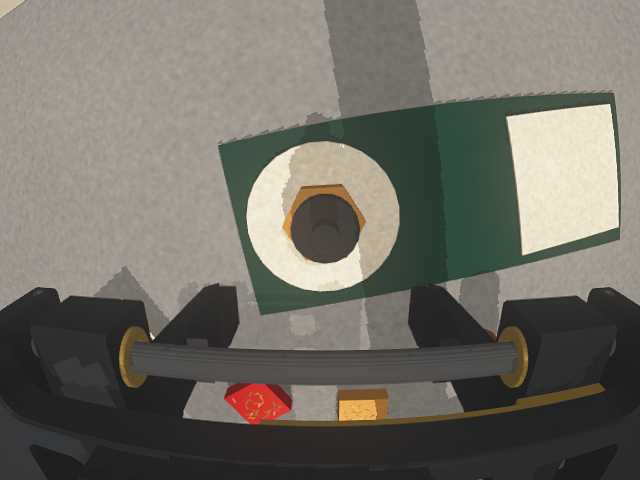

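The wide weight stands upright on the hex tile, foot at (326,229), centred. Now grasp the square tile.

```bash
python3 -m crank '[[-0.06,0.01,0.5,0,0,0.003],[0,0,0.7,0,0,0],[0,0,0.7,0,0,0],[0,0,0.6,0,0,0],[0,0,0.5,0,0,0]]' 76
python3 -m crank '[[0,0,0.3,0,0,0],[0,0,0.2,0,0,0],[0,0,0.05,0,0,0],[0,0,0,0,0,0],[0,0,0,0,0,0]]'
python3 -m crank '[[0,0,0,0,0,0],[0,0,0,0,0,0],[0,0,0,0,0,0]]'
```

```text
t: 15.0
ee_pos: [0.4158, 0.1495, 0.0335]
eef_rot: [3.141, 0.0, -0.218]
force: [-0.8, 0.0, 0.5]
grip_width: 0.862
grip_force: 0.0
t: 15.42
ee_pos: [0.4165, 0.1499, 0.0088]
eef_rot: [-3.141, -0.002, -0.219]
force: [0.4, 0.4, -0.2]
grip_width: 0.868
grip_force: 0.0
t: 15.67
ee_pos: [0.4159, 0.1499, 0.009]
eef_rot: [-3.14, -0.002, -0.219]
force: [1.0, 0.4, 0.2]
grip_width: 0.86
grip_force: 0.0
```

```bash
python3 -m crank '[[-0.05,0,0.05,0,0,0],[0,0,0.03,0,0,0],[0,0,0,0,0,0]]'
python3 -m crank '[[0,0,0,0,0,0],[0,0,0,0,0,0],[0,0,0,0,0,0],[0,0,0,0,0,0],[0,0,0,0,0,0]]' 40 25
python3 -m crank '[[0,0,0,0,0,0],[0,0,0,0,0,0]]'
python3 -m crank '[[0,0,-0.2,0,0,0],[0,0,-0.5,0,0,0],[0,0,-0.7,0,0,0],[0,0,-0.7,0,0,0],[0,0,-0.4,0,0,0]]'
python3 -m crank '[[0,0,0,0,0,0],[0,0,0,0,0,0]]'
```

```text
t: 15.92
ee_pos: [0.412, 0.1501, 0.0037]
eef_rot: [3.141, 0.0, -0.219]
force: [-0.3, 0.6, -0.0]
grip_width: 0.864
grip_force: 0.0
t: 16.33
ee_pos: [0.4125, 0.1502, 0.004]
eef_rot: [-3.142, 0.0, -0.219]
force: [-0.6, 0.2, 0.3]
grip_width: 0.608
grip_force: 25.0
t: 16.5
ee_pos: [0.4126, 0.1502, 0.004]
eef_rot: [-3.142, -0.0, -0.219]
force: [1.0, 0.0, 0.0]
grip_width: 0.612
grip_force: 25.0
t: 16.92
ee_pos: [0.4142, 0.1507, 0.1333]
eef_rot: [-3.139, -0.004, -0.219]
force: [0.6, 0.1, -0.2]
grip_width: 0.613
grip_force: 25.0
t: 17.08
ee_pos: [0.4137, 0.1506, 0.1309]
eef_rot: [-3.14, -0.004, -0.219]
force: [-0.3, -0.2, -1.0]
grip_width: 0.606
grip_force: 25.0
```

Run:
```python
import h;from wm import *
h.WH=120
r=wm("w5","white",(565,180),.007);print(r[1:3],cv2.contourArea(r[4]))
c=np.load("pics/w5.npy",allow_pickle=True).item()
ct=viewer.get_calibration("top");T=cv2.imread("pics/top0.png")[:,:,::-1].copy()
b=blob(T,"white",(375,186));print(cen(b),tri([ray(ct,cen(b)),r[0]]))
p=[1000*plane(ct,u,.007)[:2] for u in b[:,0].astype(float)];print(cv2.minAreaRect(np.array(p).astype(np.float32)))
r=wm("w3","white",(260,200),.007);print(r[1:4])
```

```text
(array([ 0.6343, -0.1037,  0.007 ]), ((631.122802734375, -113.04305267333984), (140.32586669921875, 141.1729278564453), 1.010625958442688)) 13358.5
[374.13480322 186.52906591] [ 0.63154958 -0.11518161 -0.0081335 ]
((629.8016357421875, -114.75907135009766), (139.46548461914062, 141.5448455810547), 0.2019510120153427)
(array([0.6402, 0.1471, 0.007 ]), ((637.7940063476562, 146.08058166503906), (137.9921875, 139.3851318359375), 21.243425369262695), ((637.5503540039062, 146.13026428222656), 69.95917510986328))
```

```bash
python3 -m crank '[[0.3,0.23,0,0,0,0],[0.5,0.4,0,0,0,0],[0.54,0.42,0,0,0,0],[0.54,0.42,0,0,0,0],[0.54,0.42,0,0,0,0]]'
python3 -m crank '[[0.54,0.42,0,0,0,0],[0.54,0.42,0,0,0,0],[0.54,0.42,0,0,0,0],[0.54,0.42,0,0,0,0],[0.5,0.4,0,0,0,0]]'
python3 -m crank '[[0.3,0.25,0,0,0,0],[0,0,0.4,0,0,0],[0,0,0.6,0,0,0],[0,0,0.5,0,0,0],[0,0,0.4,0,0,0]]'
python3 -m crank '[[0,0,0.2,0,0,0],[0,0,0.1,0,0,0],[0,0,0,0,0,0],[0,0,0,0,0,0],[0,0,0,0,0,0]]'
python3 -m crank '[[0,0,0,0,0,0],[0,0,0,0,0,0],[0,0,0,0,0,0],[0,0,0,0,0,0],[0,0,0,0,0,0]]'
```

```text
t: 17.5
ee_pos: [0.509, 0.0305, 0.1267]
eef_rot: [3.141, 0.004, -0.218]
force: [-0.3, 0.4, -0.2]
grip_width: 0.608
grip_force: 25.0
t: 17.92
ee_pos: [0.6166, -0.1001, 0.1261]
eef_rot: [3.142, 0.005, -0.219]
force: [0.5, 0.4, -0.0]
grip_width: 0.609
grip_force: 25.0
t: 18.33
ee_pos: [0.626, -0.1138, 0.029]
eef_rot: [-3.142, 0.007, -0.219]
force: [-1.0, 0.4, -1.2]
grip_width: 0.606
grip_force: 25.0
t: 18.75
ee_pos: [0.6305, -0.1144, 0.0204]
eef_rot: [-3.142, -0.002, -0.219]
force: [-0.3, 0.1, -0.7]
grip_width: 0.61
grip_force: 25.0
t: 19.17
ee_pos: [0.6295, -0.1142, 0.0194]
eef_rot: [-3.142, -0.001, -0.219]
force: [0.1, -0.3, -0.0]
grip_width: 0.606
grip_force: 25.0
```

```bash
python3 -m crank '[[0.02,0,0.05,0,0,0],[0,0,0.05,0,0,0],[0,0,0.04,0,0,0],[0,0,0.02,0,0,0],[0,0,0,0,0,0]]'
python3 -m crank '[[0,0,0.02,0,0,0],[0,0,0,0,0,0],[0,0,0,0,0,0]]'
```

```text
t: 19.58
ee_pos: [0.6302, -0.1144, 0.011]
eef_rot: [-3.142, 0.0, -0.219]
force: [-1.2, 1.0, 1.9]
grip_width: 0.61
grip_force: 25.0
t: 19.83
ee_pos: [0.6302, -0.1144, 0.011]
eef_rot: [3.142, 0.001, -0.219]
force: [-3.6, 0.3, 8.4]
grip_width: 0.61
grip_force: 25.0
```

```bash
python3 -m crank '[[0,0,0,0,0,0],[0,0,0,0,0,0],[0,0,0,0,0,0],[0,0,0,0,0,0]]' 76
python3 -m crank '[[0,0,-0.3,0,0,0],[0,0,-0.7,0,0,0],[0,0,-0.7,0,0,0],[0,0,-0.7,0,0,0],[0,0,-0.7,0,0,0]]'
python3 -m crank '[[0,0,-0.3,0,0,0],[0,0,0,0,0,0],[0,0,0,0,0,0]]'
python3 snap.py w7; python3 wm.py w7 tiletop 320 215 .027
python3 -m crank '[[-0.3,0.28,0,0,0,0],[-0.5,0.46,0,0,0,0],[-0.5,0.46,0,0,0,0],[-0.5,0.46,0,0,0,0],[-0.5,0.46,0,0,0,0]]' 50
python3 -m crank '[[-0.5,0.46,0,0,0,0],[-0.5,0.46,0,0,0,0],[-0.5,0.46,0,0,0,0],[-0.5,0.46,0,0,0,0],[-0.5,0.46,0,0,0,0]]'
python3 -m crank '[[-0.07,0.18,0,0,0,0],[0,0,0,0,0,0],[0,0,0,0,0,0],[0,0,0,0,0,0]]'
python3 snap.py w8
```

```text
t: 20.17
ee_pos: [0.6301, -0.1144, 0.0096]
eef_rot: [-3.142, 0.0, -0.219]
force: [-0.2, 0.1, -0.1]
grip_width: 0.859
grip_force: 0.0
t: 20.58
ee_pos: [0.6299, -0.1143, 0.166]
eef_rot: [3.142, 0.001, -0.219]
force: [0.2, -0.6, 0.0]
grip_width: 0.865
grip_force: 0.0
t: 20.83
ee_pos: [0.6309, -0.1145, 0.1808]
eef_rot: [3.142, -0.002, -0.219]
force: [0.2, 0.5, -0.5]
grip_width: 0.862
grip_force: 0.0
20.8333 [ 0.6309 -0.1145  0.1808] [ 3.142e+00 -2.000e-03 -2.190e-01]
[ 0.6321 -0.1147  0.027 ] ((631.262451171875, -114.50565338134766), (53.106624603271484, 53.01029586791992), 77.45694732666016) ((631.2142944335938, -114.35702514648438), 36.69308090209961)
t: 21.3
ee_pos: [0.4918, -0.1924, 0.1763]
eef_rot: [-3.14, 0.006, -0.218]
force: [-0.2, -0.0, 0.5]
grip_width: 0.567
grip_force: 0.0
t: 21.72
ee_pos: [0.345, -0.2771, 0.1768]
eef_rot: [-3.139, 0.005, -0.218]
force: [-0.9, -0.4, -0.1]
grip_width: 0.566
grip_force: 0.0
t: 22.05
ee_pos: [0.3431, -0.2853, 0.1789]
eef_rot: [-3.14, 0.001, -0.219]
force: [0.2, 0.3, -0.0]
grip_width: 0.565
grip_force: 0.0
22.05 [ 0.3431 -0.2853  0.1789] [-3.14e+00  1.00e-03 -2.19e-01]
```

View pics/w7.png

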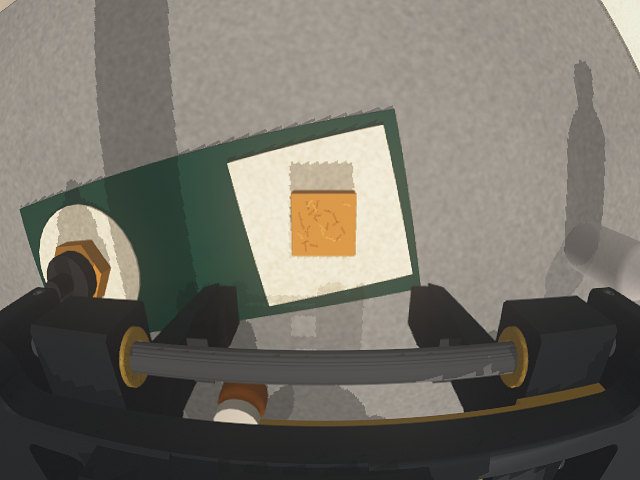

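View pics/w8.png

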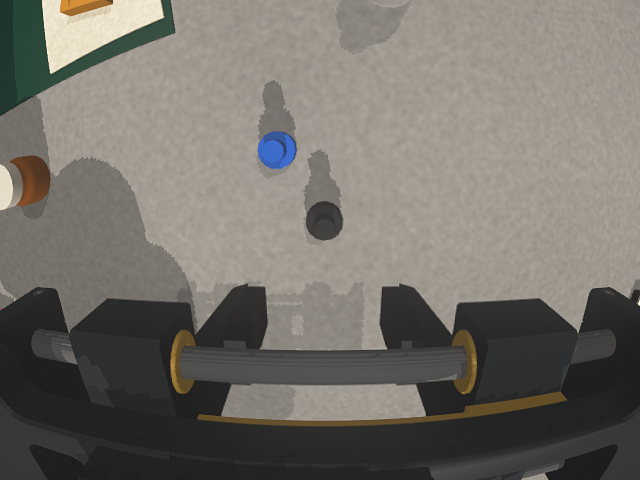

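The square tile is in the middle of the square board, at (323,224), measured at (0.6312,-0.1144). The narrow weight is below the tool at (324,220) and the blue decoy at (277,150) is clear.

Run:
```python
import h;from wm import *
h.DK=75
r=wm("w8","dark",(324,220),.018);print(r[1:4],cv2.contourArea(r[4]))
ct=viewer.get_calibration("top");print("h",tri([r[0],ray(ct,(450.3,311))]))
r=wm("w7","white",(250,180),.007);print(r[1:3])
```

```text
(array([ 0.3449, -0.286 ,  0.018 ]), ((344.9798889160156, -285.6745910644531), (29.69701385498047, 33.01639175415039), 78.1222915649414), ((344.81585693359375, -286.1109924316406), 16.610244750976562)) 1036.5
h [ 0.34264775 -0.28573997  0.00914628]
(array([ 0.6352, -0.1149,  0.007 ]), ((631.2199096679688, -113.99999237060547), (139.838623046875, 139.95118713378906), 0.9931592345237732))
```

```bash
python3 -m crank '[[0.04,0,0.4,0,0,0],[0,0,0.7,0,0,0],[0,0,0.7,0,0,0],[0,0,0.6,0,0,0],[0,0,0.4,0,0,0]]' 50
python3 -m crank '[[0,0,0.2,0,0,0],[0,0,0.12,0,0,0],[0,0,0,0,0,0],[0,0,0,0,0,0],[0,0,0,0,0,0]]'
python3 -m crank '[[0,0,0,0,0,0],[0,0,0,0,0,0],[0,0,0,0,0,0],[0,0,0,0,0,0],[0,0,0,0,0,0]]' 8 30
python3 -m crank '[[0,0,0,0,0,0],[0,0,0,0,0,0]]'
```

```text
t: 22.52
ee_pos: [0.3442, -0.2842, 0.0368]
eef_rot: [-3.139, 0.003, -0.217]
force: [0.3, 0.1, 0.2]
grip_width: 0.569
grip_force: 0.0
t: 22.93
ee_pos: [0.346, -0.2874, 0.0254]
eef_rot: [3.14, -0.003, -0.218]
force: [-0.3, -0.2, 0.5]
grip_width: 0.565
grip_force: 0.0
t: 23.35
ee_pos: [0.3447, -0.2867, 0.0243]
eef_rot: [3.141, -0.001, -0.219]
force: [-0.2, 0.0, 0.6]
grip_width: 0.212
grip_force: 0.1
t: 23.52
ee_pos: [0.3447, -0.2866, 0.0242]
eef_rot: [3.141, -0.0, -0.219]
force: [-1.0, 0.4, 2.1]
grip_width: 0.19
grip_force: 30.0
```

```bash
python3 -m crank '[[0,0,-0.2,0,0,0],[0,0,-0.5,0,0,0],[0,0,-0.7,0,0,0],[0,0,-0.6,0,0,0],[0.25,-0.21,-0.4,0,0,0]]'
python3 -m crank '[[0.5,-0.48,0,0,0,0],[0.5,-0.48,0,0,0,0],[0.5,-0.48,0,0,0,0],[0.5,-0.48,0,0,0,0],[0.5,-0.48,0,0,0,0]]'
python3 -m crank '[[0.5,-0.48,0,0,0,0],[0.5,-0.48,0,0,0,0],[0.5,-0.48,0,0,0,0],[0.4,-0.38,0,0,0,0],[0.2,-0.18,0,0,0,0]]'
python3 -m crank '[[0,0,0.3,0,0,0],[0,0,0.5,0,0,0],[0,0,0.4,0,0,0],[0,0,0.3,0,0,0],[0,0,0.2,0,0,0]]'
python3 -m crank '[[0,0,0,0,0,0],[0,0,0,0,0,0],[0,0,0,0,0,0],[0,0,0,0,0,0],[0,0,0,0,0,0]]'
python3 -m crank '[[0,0,0,0,0,0],[0,0,0,0,0,0],[0,0,0,0,0,0]]'
```

```text
t: 23.93
ee_pos: [0.3584, -0.28, 0.1471]
eef_rot: [3.14, -0.001, -0.22]
force: [1.5, 0.2, -1.4]
grip_width: 0.199
grip_force: 30.0
t: 24.35
ee_pos: [0.5081, -0.1877, 0.1444]
eef_rot: [3.142, 0.0, -0.219]
force: [0.2, 0.3, -1.8]
grip_width: 0.194
grip_force: 30.0
t: 24.77
ee_pos: [0.6338, -0.112, 0.1442]
eef_rot: [-3.141, -0.001, -0.217]
force: [-0.1, -0.6, -0.5]
grip_width: 0.193
grip_force: 30.0
t: 25.18
ee_pos: [0.6292, -0.1141, 0.0567]
eef_rot: [3.141, 0.004, -0.219]
force: [-0.3, 1.2, -1.6]
grip_width: 0.192
grip_force: 30.0
t: 25.6
ee_pos: [0.6324, -0.1144, 0.0606]
eef_rot: [3.142, -0.003, -0.219]
force: [-0.2, 0.3, -1.0]
grip_width: 0.2
grip_force: 30.0
t: 25.85
ee_pos: [0.6316, -0.1142, 0.0594]
eef_rot: [3.142, -0.001, -0.219]
force: [-0.9, 0.2, -1.4]
grip_width: 0.195
grip_force: 30.0
```

```bash
python3 -m crank '[[0,0,0.04,0,0,0],[0,0,0.04,0,0,0],[0,0,0.03,0,0,0],[0,0,0.02,0,0,0],[0,0,0,0,0,0]]'
python3 -m crank '[[0,0,0.02,0,0,0],[0,0,0.015,0,0,0],[0,0,0,0,0,0],[0,0,0,0,0,0],[0,0,0,0,0,0]]'
```

```text
t: 26.27
ee_pos: [0.631, -0.114, 0.0519]
eef_rot: [-3.142, 0.001, -0.219]
force: [0.6, -0.1, -1.5]
grip_width: 0.187
grip_force: 30.0
t: 26.68
ee_pos: [0.6316, -0.1141, 0.0512]
eef_rot: [-3.142, -0.0, -0.219]
force: [0.0, 0.9, 4.0]
grip_width: 0.192
grip_force: 30.0
```

```bash
python3 -m crank '[[0,0,0,0,0,0],[0,0,0,0,0,0],[0,0,0,0,0,0],[0,0,0,0,0,0]]' 46
python3 -m crank '[[0,0,-0.3,0,0,0],[0,0,-0.5,0,0,0],[0,0,-0.7,0,0,0],[0,0,-0.7,0,0,0],[0,0,-0.5,0,0,0]]' 80 20
python3 -m crank '[[-0.4,-0.17,0,0,0,0],[-0.5,-0.22,0,0,0,0],[-0.6,-0.26,0,0,0,0],[-0.6,-0.26,0,0,0,0],[-0.6,-0.26,0,0,0,0]]'
python3 -m crank '[[-0.6,-0.26,0,0,0,0],[-0.4,-0.17,0,0,0,0],[-0.18,-0.1,0,0,0,0],[0,0,0,0,0,0],[0,0,0,0,0,0]]'
python3 -m crank '[[0,0,0,0,0,0],[0,0,0,0,0,0]]'
python3 snap.py w9
```

```text
t: 27.02
ee_pos: [0.6314, -0.1142, 0.0505]
eef_rot: [3.142, -0.0, -0.219]
force: [0.3, -0.5, -1.1]
grip_width: 0.474
grip_force: 0.0
t: 27.43
ee_pos: [0.6324, -0.1144, 0.1888]
eef_rot: [3.142, -0.003, -0.219]
force: [1.0, -0.1, 0.0]
grip_width: 0.849
grip_force: 0.0
t: 27.85
ee_pos: [0.5111, -0.0271, 0.1855]
eef_rot: [-3.142, -0.0, -0.219]
force: [-0.1, -0.0, -0.1]
grip_width: 0.912
grip_force: 0.0
t: 28.27
ee_pos: [0.4612, 0.0109, 0.1861]
eef_rot: [3.142, -0.002, -0.218]
force: [-0.1, -0.1, -0.1]
grip_width: 0.907
grip_force: 0.0
t: 28.43
ee_pos: [0.4617, 0.0103, 0.1859]
eef_rot: [3.142, -0.001, -0.22]
force: [0.6, 0.5, 0.5]
grip_width: 0.911
grip_force: 0.0
28.4333 [0.4617 0.0103 0.1859] [ 3.142e+00 -1.000e-03 -2.200e-01]
```

View pics/w9.png

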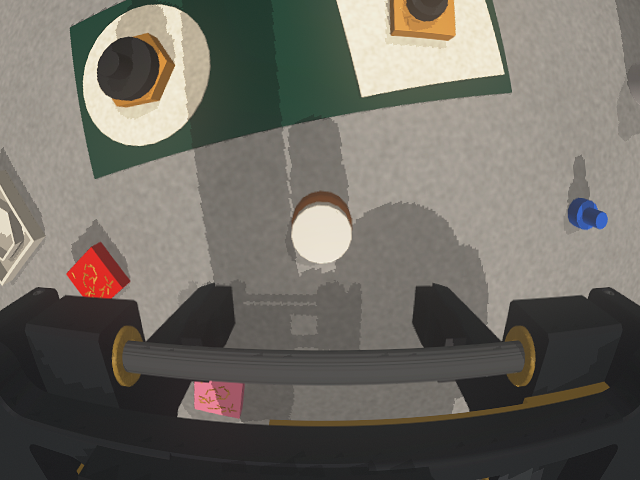

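Both stacks stand. The jar cap is at (321,234).

```bash
python3 wm.py w9 white 321 234 .06
```

```text
[0.4597 0.0126 0.06  ] ((457.4376220703125, 12.361577987670898), (46.06153869628906, 53.540496826171875), 84.63907623291016) ((455.7145690917969, 16.577436447143555), 30.120853424072266)
```

```bash
python3 -c "
from wm import *
c=np.load('pics/w9.npy',allow_pickle=True).item();print(plane(c,(321,234),.06,True))"
python3 -m crank '[[-0.03,-0.02,0.4,0,0,0],[0,0,0.7,0,0,0],[0,0,0.7,0,0,0],[0,0,0.6,0,0,0],[0,0,0.5,0,0,0]]' 82
python3 -m crank '[[0,0,0.3,0,0,0],[0,0,0.15,0,0,0],[0,0,0,0,0,0],[0,0,0,0,0,0],[0,0,0,0,0,0]]'
python3 -m crank '[[0,0,0,0,0,0],[0,0,0,0,0,0],[0,0,0,0,0,0],[0,0,0,0,0,0],[0,0,0,0,0,0]]' 40 25
python3 -m crank '[[0,0,0,0,0,0],[0,0,0,0,0,0]]'
```

```text
[0.4615368  0.01208469 0.06      ]
t: 28.9
ee_pos: [0.4588, 0.0117, 0.0384]
eef_rot: [3.141, 0.002, -0.22]
force: [-0.4, 0.2, -1.7]
grip_width: 0.93
grip_force: 0.0
t: 29.32
ee_pos: [0.4607, 0.012, 0.0194]
eef_rot: [-3.141, -0.002, -0.219]
force: [0.2, -0.7, -0.1]
grip_width: 0.932
grip_force: 0.0
t: 29.73
ee_pos: [0.4594, 0.0123, 0.0186]
eef_rot: [-3.141, -0.001, -0.219]
force: [-0.1, -0.2, 3.3]
grip_width: 0.577
grip_force: 24.6
t: 29.9
ee_pos: [0.4595, 0.0123, 0.0186]
eef_rot: [-3.141, -0.001, -0.219]
force: [-1.1, 0.4, 3.6]
grip_width: 0.578
grip_force: 25.0
```

```bash
python3 -m crank '[[0,0,-0.2,0,0,0],[0,0,-0.5,0,0,0],[0,0,-0.5,0,0,0],[0,0,-0.4,0,0,0],[0.2,-0.05,0,0,0,0]]'
python3 -m crank '[[0.45,-0.11,0,0,0,0],[0.5,-0.12,0,0,0,0],[0.5,-0.12,0,0,0,0],[0.5,-0.12,0,0,0,0],[0.5,-0.12,0,0,0,0]]'
python3 -m crank '[[0.43,-0.1,0,0,0,0],[0.3,-0.08,0,0,0,0],[0,0,0.2,0,0,0],[0,0,0.4,0,0,0],[0,0,0.4,0,0,0]]'
python3 -m crank '[[0,0,0.3,0,0,0],[0,0,0.1,0,0,0],[0,0,0,0,0,0],[0,0,0,0,0,0],[0,0,0,0,0,0]]'
python3 -m crank '[[0,0,0,0,0,0],[0,0,0,0,0,0],[0,0,0,0,0,0],[0,0,0,0,0,0]]'
```

```text
t: 30.32
ee_pos: [0.4712, 0.0125, 0.1022]
eef_rot: [-3.141, -0.005, -0.219]
force: [0.5, -0.3, -1.4]
grip_width: 0.576
grip_force: 25.0
t: 30.73
ee_pos: [0.5963, 0.0148, 0.0968]
eef_rot: [3.141, 0.002, -0.219]
force: [0.6, -0.3, -1.4]
grip_width: 0.576
grip_force: 25.0
t: 31.15
ee_pos: [0.6327, 0.0156, 0.0467]
eef_rot: [3.141, 0.0, -0.219]
force: [-0.7, -0.0, -1.8]
grip_width: 0.578
grip_force: 25.0
t: 31.57
ee_pos: [0.6336, 0.0156, 0.0291]
eef_rot: [-3.141, -0.001, -0.219]
force: [0.4, -0.1, -1.3]
grip_width: 0.581
grip_force: 25.0
t: 31.9
ee_pos: [0.6335, 0.0156, 0.0289]
eef_rot: [-3.141, -0.001, -0.219]
force: [0.0, 0.2, -0.8]
grip_width: 0.579
grip_force: 25.0
```

```bash
python3 -m crank '[[0,0,0.05,0,0,0],[0,0,0.04,0,0,0],[0,0,0.03,0,0,0],[0,0,0.02,0,0,0],[0,0,0,0,0,0]]'
python3 -m crank '[[0,0,0.015,0,0,0],[0,0,0,0,0,0],[0,0,0,0,0,0],[0,0,0,0,0,0]]'
```

```text
t: 32.32
ee_pos: [0.6329, 0.0156, 0.0217]
eef_rot: [3.141, 0.001, -0.219]
force: [-2.4, 0.2, 3.8]
grip_width: 0.582
grip_force: 25.0
t: 32.65
ee_pos: [0.633, 0.0156, 0.0216]
eef_rot: [3.141, 0.0, -0.219]
force: [-4.5, -0.2, 7.4]
grip_width: 0.576
grip_force: 25.0
```

Contact. Release, lift straight up, back off and look.

```bash
python3 -m crank '[[0,0,0,0,0,0],[0,0,0,0,0,0],[0,0,0,0,0,0],[0,0,0,0,0,0]]' 74
python3 -m crank '[[0,0,-0.2,0,0,0],[0,0,-0.5,0,0,0],[0,0,-0.7,0,0,0],[0,0,-0.7,0,0,0],[0,0,-0.7,0,0,0]]'
python3 -m crank '[[0,0,-0.5,0,0,0],[-0.2,0,-0.3,0,0,0],[0,0,0,0,0,0],[0,0,0,0,0,0],[0,0,0,0,0,0]]'
python3 snap.py w10; python3 wm.py w10 white 321 200 .063
```

```text
t: 32.98
ee_pos: [0.6331, 0.0156, 0.0202]
eef_rot: [-3.142, -0.0, -0.219]
force: [-1.4, 0.6, -0.4]
grip_width: 0.832
grip_force: 0.0
t: 33.4
ee_pos: [0.6327, 0.0156, 0.1622]
eef_rot: [3.141, 0.0, -0.219]
force: [-0.3, 0.3, 0.4]
grip_width: 0.84
grip_force: 0.0
t: 33.82
ee_pos: [0.6227, 0.0177, 0.1993]
eef_rot: [3.141, 0.001, -0.219]
force: [1.2, 0.1, 0.1]
grip_width: 0.84
grip_force: 0.0
33.8167 [0.6227 0.0177 0.1993] [ 3.141e+00  1.000e-03 -2.190e-01]
[0.635 0.015 0.063] ((634.8328247070312, 15.156466484069824), (45.119510650634766, 45.234222412109375), 77.44790649414062) ((634.7282104492188, 15.156336784362793), 23.069900512695312)
```

View pics/w10.png

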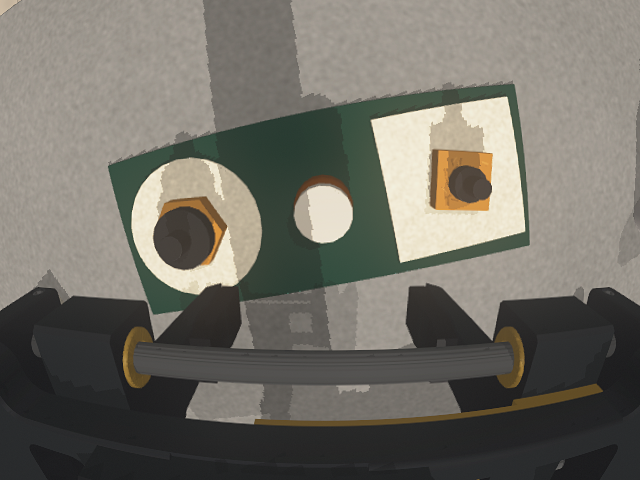

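The jar stands upright at (323,213), midway between the boards. Both weights stand on their tiles, at (184,237) and (468,184). One numeric check on the weights before handing in.

```bash
python3 wm.py w9 dark 130 70 .045 75
python3 - <<'E'
from wm import *
c=np.load("pics/w10.npy",allow_pickle=True).item()
for u,z in(((482,188),.069),((177,243),.069)):print(plane(c,u,z,True).round(4))
E
```

```text
[0.6331 0.1392 0.045 ] ((634.1958618164062, 140.61904907226562), (63.09004211425781, 54.321800231933594), 57.4139404296875) ((633.2009887695312, 141.109619140625), 31.825698852539062)
[ 0.6306 -0.1133  0.069 ]
[0.6395 0.1363 0.069 ]
```

```bash
python3 wm.py w5 dark 326 225 .045 75; python3 -c "
import cv2
a=cv2.imread('pics/w10.png')[140:310,110:280];a=cv2.convertScaleAbs(a,alpha=2.2);cv2.imwrite('pics/c10.png',cv2.resize(a,(595,595),interpolation=cv2.INTER_CUBIC))"
```

```text
[0.6434 0.1349 0.045 ] ((639.7254028320312, 138.8686981201172), (56.46936798095703, 43.19282531738281), 16.667667388916016) ((638.0963745117188, 144.08387756347656), 28.34972381591797)
```

View pics/c10.png

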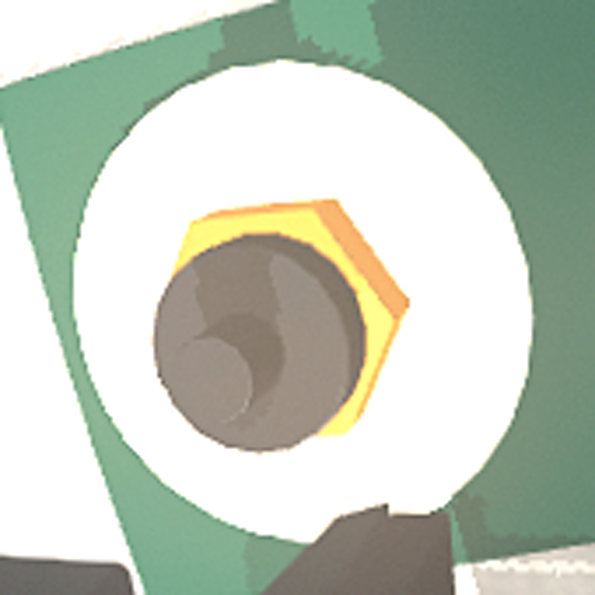

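Run:
```python
from wm import *
c=np.load("pics/w10.npy",allow_pickle=True).item()
for u,z in(((170,249),.069),((181.4,237.7),.045)):print(plane(c,u,z,True).round(4))
```

```text
[0.636  0.1442 0.069 ]
[0.6386 0.1421 0.045 ]
```

The crop shows the grip top at (170,249) in the full image. That puts the wide weight at about (0.637,0.144), within 2 mm of the tile centre and upright. Handing in.

```bash
python3 -c "
from station import manip;print(manip.finish_job())"
```

```text
the job is handed in; nothing more can be done
None
```

The job is handed in: each tile lies centred on its board with its weight upright on top, the jar stands midway between the boards, and the gripper is clear of everything; it took about 34 s of the 128 s allowed, and the hand-in call gave no verdict.

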